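# Squeeze-release the inspection lamp and stand it over the board

### The job

Squeeze the two side buttons of the inspection lamp together to unlock it from its charging dock, lift it out and lay it flat on the blue mat, letting go of it there. Then take a fresh hold and stand it upright on its foot, on the bare end of the aluminium plate with its light panel facing the circuit board, letting go gently so that it stays standing. Never wrench the lamp out of the dock, and leave the screwdriver, coil, multimeter and heatsink where they are.

Things in the scene. Friction and masses are not known exactly. Their poses are not given: they have to be found in the camera images.
- lamp: Cordless inspection lamp, a black stick 200 mm long, 0.24 to 0.45 kg. Origin on its flat back at the foot end, on the mid-line; x from foot to head, z square out of the light panel, y = z cross x. It starts on its back in the dock: x level, z up. Stem x 14 to 134 mm, 40 mm wide in y; head x 134 to 200 mm, 60 mm wide, white light panel on its +z face. All 44 mm thick (z 0 to 44 mm).
- lamp_sole (a point): Middle of the lamp's sole (x 0, y 0, z 22 mm of the lamp; same axes): the end face it stands on, 50 mm (y) by 44 mm (z); the foot is 14 mm high. Standing, x points up.
- lamp_mass (a point): The lamp's centre of mass, x 126, y 0, z 22 mm of the lamp (same axes): top-heavy, it tips over beyond about 10 degrees.
- button_left (a joint): Spring button on the lamp's +y side, travel inward in m: 0 out (locked), 0.007 fully in. About 3 N starts it, 9 N bottoms it; the lamp comes out only with both buttons in by 5 mm or more together. Thumb pad x 92 to 120, z 17 to 39 mm of the lamp, face at y = +29 mm: 58 mm across both faces when out, 44 mm fully in.
- button_right (a joint): The same button on the lamp's -y side, face at y = -29 mm. Under each pad a catch hooks below a ledge of the dock; the ledge's top is 13.5 mm above the lamp's back and it reaches out to 41 mm from the mid-line, so fingertips stay at least 15 mm above the lamp's back there.
- dock: Grey charging dock, fixed, 236 x 112 mm. Origin: centre of its underside; x along the docked lamp from foot to head. The docked lamp's origin is at x -100, y 0, z 24 mm. Cheeks out to y = 31 mm either side stand beside the stem at x -80 to -16 mm, 58 mm high; end stops behind the foot (54 mm high) and before the head (38 mm). The lamp lifts straight up.
- mat: Blue bench mat, fixed, 300 (x) x 190 (y) x 3 mm. Origin: centre of the underside, so its top is at z = 3 mm. A screwdriver lies across its far (+x) end; the rest is clear.
- plate: Aluminium test plate, fixed, 280 (x) x 180 (y) x 12 mm. Origin: centre of its underside, top at z 12 mm. The circuit board covers x -132 to -8 mm, up to 65 mm high. The bare end is x 0 to +140 mm, clear but for a small copper coil at about x 118, y 70 mm.
- board (a point): Middle of the green circuit board on the plate, at x = -70, y = 0, z = 54 mm of the plate; the light panel is to face it.
- screwdriver: Black-handled screwdriver lying across the far end of the mat, 150 mm long. Leave alone.
- choke: Small copper coil standing near a corner of the plate's bare end, 27 mm high. Leave alone.
- multimeter: Black hand-held multimeter lying beyond the mat, 180 x 86 x 34 mm. Leave alone.
- heatsink: Finned aluminium heatsink on the bench, 50 x 60 x 30 mm. Leave alone.
There are look-alikes about, which are no part of the job. What is shaped like the lamp but yellow is not meant.

How it is judged (in metres and radians):
On the way, in this order (a step that is already met when the one before it is completed fails the run):
1. both side buttons are squeezed in together while the lamp is still in the dock (value of joint each of button_left, button_right above 0.0045 m and z of lamp in the frame of dock below 0.03 m and horizontal distance between lamp and dock below 0.11 m), for 0.1 s.
2. the lamp lies flat on the mat, let go and at rest (contact force between lamp and the fingers below 0.05 N and contact force between lamp and mat above 1 N and linear speed of lamp below 0.01 m/s and angle between lamp's own x axis and vertical between 1.48 and 1.66 rad and height (world z) of lamp below 0.06 m), for 0.2 s.
At the end, for the whole second after the job is handed in: The lamp stands upright on its foot (within 4 degrees) on the bare end of the aluminium plate, its light panel facing the circuit board (the board's middle less than 80 mm to either side of straight ahead of the panel), not leaning on anything, released and still (angle between lamp's own x axis and vertical below 0.07 rad and z of lamp in the frame of plate between 0.009 and 0.016 m and x of lamp in the frame of plate between 0 and 0.14 m and y of lamp in the frame of plate between -0.09 and 0.09 m and contact force between lamp and plate above 1 N and z of board in the frame of lamp above 0.06 m and y of board in the frame of lamp between -0.08 and 0.08 m and contact force between lamp and choke below 0.05 N and linear speed of lamp below 0.01 m/s and angular speed of lamp below 0.1 rad/s); the robot touches nothing.
It fails at once if the lamp is wrenched against the dock (more than 60 N) (contact force between lamp and dock above 60 N).
It fails at once if the screwdriver, coil, multimeter or heatsink is moved by more than 30 mm (distance of any of screwdriver, choke, multimeter, heatsink from where it was at the start of the episode above 0.03 m).
It also fails if it takes over 64 s, if anything falls off the work surface, if the arm or the gripper's body presses on something with over 40 N, if the wrist force passes 120 N, or if a joint passes its speed limit or range.

### The arm

A 7-joint arm with a two-finger parallel gripper is mounted at the origin on the work surface. World frame = base frame: x ahead of the robot, y to its left, z up, the work surface at z = 0. Lengths are in mm, angles in rad, forces in N, time in s.
With the tool pointing down it reaches from about 400 to 875 mm from the base axis. Payload 4.4 kg.
Tool frame: the origin (TCP) lies at the very end of the fingers, on their centre line; the grasp point (between the pads) lies 19 mm behind it; z points along the fingers, y is the line along which they close (so a half turn about z gives the same grasp; the last joint's range is limited). The gripper opens to 85 mm and grips with 20 to 120 N. Pads are 22 mm wide; open, the fingers measure 114 mm over their backs; the gripper's body (76 mm by 85 mm) begins 54 mm behind the grasp point. The pads swing forward as they close: fully open they stand 13 mm farther back than shut.
Start: joints at [-1.257, 0.628, 0.038, 1.517, -0.027, 0.996, -0.02], TCP at [240.954, 603.705, 201.313] pointing down, gripper open.
Joint ranges: [-3.06, 3.06], [-0.37, 2.12], [-1.25, 1.32], [0.18, 2.47], [-1.1, 4.24], [0.23, 1.98], [-2.94, 2.94]. Speed limits (rad/s): [2.57, 2.57, 3.14, 3.14, 3.14, 3.14, 3.14].

### API

Orientations are given as [roll, pitch, yaw] about the fixed x, y, z axes, in that order (R = Rz(yaw) Ry(pitch) Rx(roll)).
In Python, from cell import read_state, get_image, camera_info, finish_job gives the robot as it stands.
- The arm moves only by the tool play_rows, never from a script. Its argument "deltas" is one flat list of numbers, 7 for each row, row after row: the shift along the tool's x, y, z in mm, then the turn, a rotation vector about the tool's x, y, z in rad, then the opening, from 0 (shut) to 1 (fully open). In form: [dx, dy, dz, ax, ay, az, grip, dx, dy, dz, ax, ay, az, grip, ...]. A call has 1 to 10 rows; each row is the pose to reach, as a shift and turn from the pose commanded when the call began, along the tool's axes at that moment; what a row does not reach only later rows make up. A row lasts 1/8 s, in which the tool goes at most 62.5 mm and 10.7 degrees, less where a joint would pass 70% of its speed; a pose out of reach is approached as far as the arm can. A call with a gripper value outside its range is refused whole. The fingers move at their own pace and stop on an object; the grip force is fixed at half the most. Time passes only in rows, so rows that repeat a pose let the fingers close. It gives the time, the measured TCP pose, the force, the opening and the grip force at its end, in the units of the state.
- read_state(): the state, without advancing time (a new reading comes with each control period).
- get_image(name): name is "side" or "top" or "wrist"; returns the picture (384x512x3 uint8, red, green, blue); there is no depth.
- camera_info(name): a dict with "fx", "fy", "cx", "cy" (pixels), "T" (4x4, takes a point from camera to world coordinates). Camera axes: x right, y down, z forward; pixel columns grow to the right and rows downward; lengths in mm; the calibration is good to about 2 mm. A picture is of the moment at which its call begins: read the wrist's pose just before it. camera_info takes no time and is no camera call; for the wrist camera it gives the pose at the moment of the call.
- finish_job(): hands the job in; it is judged then, once.
The state is a dict: "clock": time; "qpos": joint angles; "qd": joint speeds; "tau": joint torques, N m; "eef_pos": TCP position; "tool_rot": TCP orientation; "force": force on the tool from outside, world axes, zero at the start; "torque": the same for the moment, N m; "width": finger opening in mm; "gripper_force": force on a finger pad.
Only numpy, scipy, OpenCV 4.12 (cv2) and the standard library are available. Lean on these libraries where they do the work, as an engineer would, in place of code of your own. Each camera call takes 0.05 s, during which the arm holds its last target. There are 200 camera calls.

## Working session

There is one attempt and no reset: what is moved stays moved. The work goes in short steps, Python scripts to look and compute and a tool call to move; the robot and the scene stay as the last step left them, time stands still between calls to the robot, and variables do not carry over. Pictures are saved under pics/ and viewed, at most 10 in all, crops included, and the job is handed in when it is done.

Besides the shell and the picture viewer there is one more tool, called after "Request:" by a JSON object that holds its "api" and its "payload". play_rows: Moves the arm, as the interface text tells. Its arguments: {"type":"object","properties":{"deltas":{"type":"array"}},"required":["deltas"]}

```bash
ls; mkdir -p pics
python3 - <<'E'
from cell import *
import cv2,numpy as np
s=read_state();print(s)
a=get_image("top");b=get_image("side")
cv2.imwrite("pics/top.png",a[:,:,::-1]);cv2.imwrite("pics/side.png",b[:,:,::-1])
for n in("top","side","wrist"):
  c=camera_info(n);print(n,c["fx"],c["cx"],c["cy"],np.round(c["T"],3).tolist())
E
```

```text
pics
{'clock': 0.0, 'qpos': array([-1.25679451,  0.6293546 ,  0.03842493,  1.51838417, -0.02699251,
        0.99628171, -0.02000046]), 'qd': array([ 3.96412118e-04, -6.49596495e-05,  1.46602618e-03, -2.72040062e-03,
        1.18085363e-03,  1.62365685e-03, -1.59269226e-03]), 'tau': array([-6.89482258e-04, -5.63395894e+01,  1.22626573e+00, -1.93448335e+01,
        1.10533781e-02,  1.06269532e-02,  1.31328991e-05]), 'eef_pos': array([240.69087257, 603.05499503, 200.37816536]), 'tool_rot': array([-3.13968249e+00,  2.22155497e-05,  2.76180787e+00]), 'force': array([ 0.12661764, -0.23403442,  0.57727217]), 'torque': array([ 0.00772851, -0.07369162,  0.02226697]), 'gripper_force': 0.0, 'width': 85.23588816424619}
top 356.2854826963128 252.93421412746136 193.50410146547335 [[0.012, -0.995, 0.096, 317.928], [-1.0, -0.011, 0.007, 12.541], [-0.006, -0.096, -0.995, 1139.939], [0.0, 0.0, 0.0, 1.0]]
side 473.5134979573931 250.35728855296696 186.6088119164127 [[-0.971, -0.12, 0.205, 154.814], [-0.237, 0.571, -0.786, 956.33], [-0.023, -0.812, -0.583, 776.606], [0.0, 0.0, 0.0, 1.0]]
wrist 326.3484244761802 256.3657092050314 198.26266958676115 [[0.371, 0.881, 0.293, 164.759], [0.929, -0.352, -0.118, 634.515], [-0.001, 0.316, -0.949, 373.057], [0.0, 0.0, 0.0, 1.0]]
```

View pics/top.png

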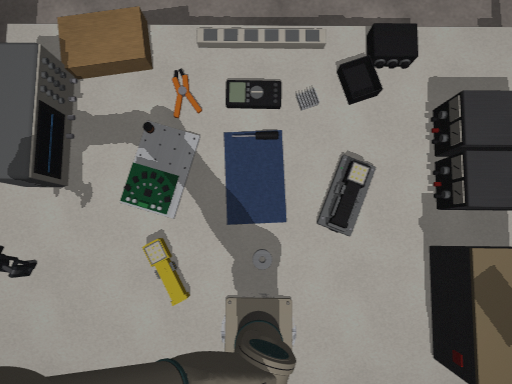

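View pics/side.png

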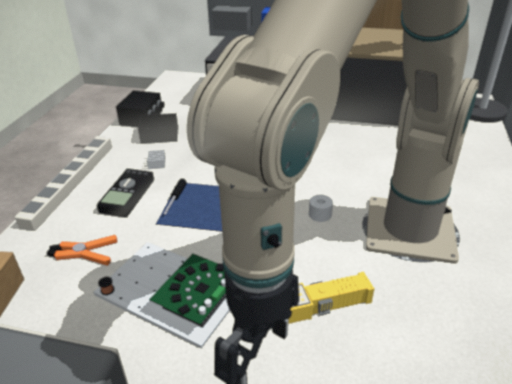

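Top view: the candidates are the black stick in the grey dock at (347,193), head with white panel at (358,174), and the yellow look-alike at (165,270). The black one in the dock fits the description. The mat is at (255,177). The plate has its board at (150,188), its bare end at (172,150) and the coil at (149,127). Next is a close crop of the dock, plus the outlines.

```bash
cat > h.py <<'E'
from cell import *
import cv2,numpy as np
from scipy.spatial.transform import Rotation as R
def ray(name,px,z,c=None):
    c=c or camera_info(name); T=np.array(c["T"]); px=np.atleast_2d(px).astype(float)
    d=np.c_[(px[:,0]-c["cx"])/c["fx"],(px[:,1]-c["cy"])/c["fy"],np.ones(len(px))]@T[:3,:3].T
    o=T[:3,3]; return o+d*((z-o[2])/d[:,2])[:,None]
def proj(name,p,c=None):
    c=c or camera_info(name); T=np.array(c["T"]); q=(np.atleast_2d(p)-T[:3,3])@T[:3,:3]
    return np.c_[q[:,0]/q[:,2]*c["fx"]+c["cx"],q[:,1]/q[:,2]*c["fy"]+c["cy"]]
def rect(mask):
    cs,_=cv2.findContours(mask.astype(np.uint8),cv2.RETR_EXTERNAL,cv2.CHAIN_APPROX_NONE)
    k=max(cs,key=cv2.contourArea); return cv2.minAreaRect(k),k
def goto(pos,rpy):
    s=read_state(); A=R.from_euler('xyz',s['tool_rot']); B=R.from_euler('xyz',rpy)
    return np.round(A.inv().apply(np.array(pos)-s['eef_pos']),1),np.round((A.inv()*B).as_rotvec(),4)
E
python3 - <<'E'
from h import *
a=cv2.imread("pics/top.png");hsv=cv2.cvtColor(a,cv2.COLOR_BGR2HSV)
H,S,V=cv2.split(hsv)
def sub(m,x0,y0,x1,y1):
    z=np.zeros_like(m);z[y0:y1,x0:x1]=m[y0:y1,x0:x1];return z
(r,k)=rect(sub(((H>100)&(H<125)&(S>110)),210,115,300,235));print("mat",r,ray("top",cv2.boxPoints(r),3)[:,:2].round(0).tolist())
(r,k)=rect(sub(((H>40)&(H<90)&(S>80)),100,150,200,230));print("board",r,ray("top",cv2.boxPoints(r),54)[:,:2].round(0).tolist())
w=sub((V>150)&(S<70),340,160,375,190);(r,k)=rect(w);print("panel",r,ray("top",[r[0]],68)[:,:2].round(0).tolist())
print(a[200,385],a[150,170],a[200,325],a[160,340])
o=np.hstack([cv2.resize(a[140:245,305:385],None,fx=5,fy=5,interpolation=2),cv2.resize(a[115:220,115:205],None,fx=4,fy=5,interpolation=2)])
cv2.imwrite("pics/crop.png",o)
E
```

```text
mat ((254.49526977539062, 176.8915252685547), (91.47879791259766, 57.81494903564453), 87.51044464111328) [[627.0, 119.0], [637.0, -69.0], [340.0, -83.0], [330.0, 100.0]]
board ((149.238525390625, 187.87158203125), (48.274444580078125, 40.22870635986328), 16.69924545288086) [[398.0, 426.0], [518.0, 396.0], [476.0, 252.0], [357.0, 283.0]]
panel ((357.95892333984375, 173.10958862304688), (13.8108549118042, 15.917596817016602), 20.556047439575195) [[487.0, -297.0]]
[145 152 156] [104 102 102] [47 47 47] [62 64 64]
```

View pics/crop.png

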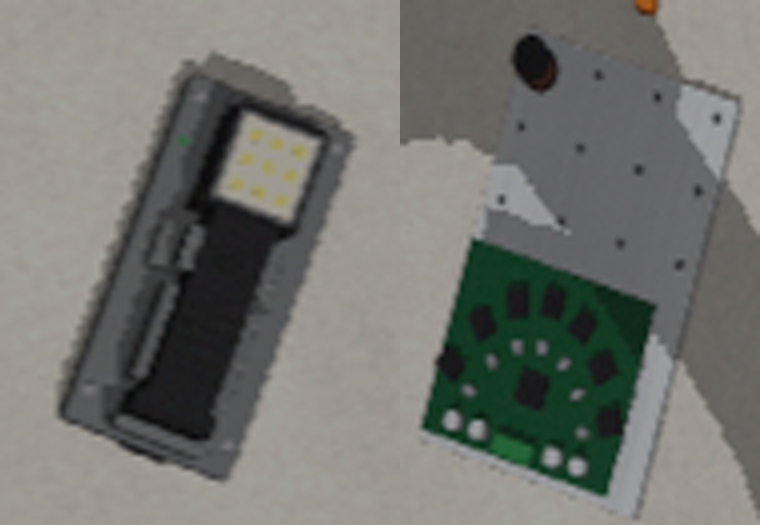

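The crop confirms it: black lamp in the grey dock with its white panel at the upper end and foot at the lower end. On the plate, the board is at the lower left and the bare end at the upper right, with the coil in its top-left corner. I'll work out the plate frame and go above the dock.

Run:
```python
from h import *
P=ray("top",[[149,120.6],[200,134.6],[174,218.4],[120.5,202]],12)[:,:2];print("plate",P.round(0).tolist(),P.mean(0).round(0))
for a,b in((0,1),(1,2),(2,3),(3,0)): d=P[b]-P[a];print(np.hypot(*d).round(),np.degrees(np.arctan2(d[1],d[0])).round(1))
D=ray("top",[[343,154.4],[375.4,167],[350.6,236],[317,223]],20)[:,:2];print("dock",D.round(0).tolist(),D.mean(0).round(0))
d=D[1]-D[2];print(np.degrees(np.arctan2(d[1],d[0])))
for p in([480,350,260],[520,0,270],[430,-276,230]): print(goto(p,[np.pi,0,2.79]))
```

```text
plate [[661.0, 362.0], [616.0, 194.0], [345.0, 270.0], [395.0, 442.0]] [504. 317.]
173.0 -105.0
282.0 164.5
179.0 73.8
278.0 -16.8
dock [[555.0, -265.0], [515.0, -367.0], [296.0, -285.0], [336.0, -181.0]] [ 425. -274.]
-20.497759102186016
(array([-316.1, -146.5,  -59.3]), array([-0.0017,  0.    , -0.0282]))
(array([-483. , -456.7,  -68.7]), array([-0.0017,  0.    , -0.0282]))
(array([-501.7, -746.4,  -28.2]), array([-0.0017,  0.    , -0.0282]))
```

Request:
{"api": "play_rows", "payload": {"deltas": [-60,-25,-30,0,0,0,1,-115,-50,-60,0,0,0,1,-170,-75,-60,0,0,0,1,-225,-100,-60,0,0,-0.015,1,-275,-125,-60,0,0,-0.03,1,-315,-160,-60,0,0,-0.03,1,-345,-210,-65,0,0,-0.03,1,-375,-260,-65,0,0,-0.03,1,-405,-312,-65,0,0,-0.03,1,-435,-365,-65,0,0,-0.03,1]}}

```text
clock: 1.35
eef_pos: [509.5, 101.6, 266.1]
tool_rot: [-3.142, -0.0, 2.792]
force: [0.9, -0.3, -0.1]
width: 85.3
gripper_force: 0.0
```

Run:
```python
from h import *
print(read_state()['eef_pos'],goto([430,-276,230],[np.pi,0,2.785]))
```

```text
[509.51342784 101.55814192 266.10507392] (array([ -54.6, -382. ,   36.1]), array([-0.0001, -0.0002,  0.007 ]))
```

Request:
{"api": "play_rows", "payload": {"deltas": [-15,-55,5,0,0,0,1,-25,-110,10,0,0,0,1,-35,-170,15,0,0,0,1,-40,-230,20,0,0,0,1,-45,-290,25,0,0,0,1,-50,-340,30,0,0,0,1,-55,-382,36,0,0,0,1,-55,-382,36,0,0,0,1,-55,-382,36,0,0,0,1]}}

```text
clock: 2.48
eef_pos: [430.4, -273.4, 230.0]
tool_rot: [3.141, -0.001, 2.792]
force: [0.2, -0.5, 0.2]
width: 85.4
gripper_force: 0.0
```

Run:
```python
from h import *
print(read_state()['eef_pos'])
c=camera_info("wrist");a=get_image("wrist")[:,:,::-1]
import pickle;pickle.dump(c,open("c1.pkl","wb"));cv2.imwrite("pics/w1.png",a)
```

```text
[ 430.42862818 -273.37741843  229.98833141]
```

View pics/w1.png

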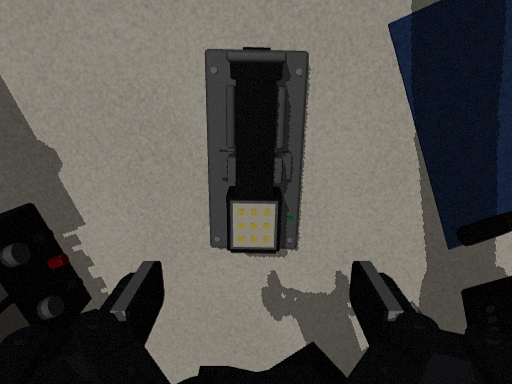

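Wrist view: the foot is at the top (257,60), the panel is centred near (254,226), and the side buttons are near (232,168) and (285,166). The lamp is almost aligned with the image.

Run:
```python
from h import *
import pickle
c=pickle.load(open("c1.pkl","rb"));a=cv2.imread("pics/w1.png");V=a.max(2);S=cv2.cvtColor(a,cv2.COLOR_BGR2HSV)[:,:,1]
m=np.zeros(V.shape,bool);m[190:260,215:295]=(V>90)[190:260,215:295]
m=cv2.morphologyEx(m.astype(np.uint8),cv2.MORPH_OPEN,np.ones((3,3)))
# keep component of panel
n,l,st,ce=cv2.connectedComponentsWithStats(m);i=l[226,254] or l[230,248];r,k=rect(l==i);print(r,st[i])
p=ray("wrist",[r[0]],68,c)[0];print("panel",p)
print("corners",ray("wrist",cv2.boxPoints(r),68,c)[:,:2].round(1).tolist())
# stem: dark columns rows 95..150
rows=np.arange(95,150,5);mid=[]
for y in rows:
    x=np.where(V[y,225:290]<28)[0]+225;mid.append([(x.min()+x.max())/2,y]);print(y,x.min(),x.max(),end=' ')
q=ray("wrist",mid,68,c);f=np.polyfit(q[:,0],q[:,1],1);print("stem yaw",np.degrees(np.arctan(f[0])),q[[0,-1]])
d=p-q.mean(0);print("yaw panel-stem",np.degrees(np.arctan2(d[1],d[0])))
# dock base
m=((abs(a.astype(int).max(2)-a.min(2))<12)&(V<110)).astype(np.uint8);m[:,:190]=0;m[:,330:]=0;m[256:]=0;m[:40]=0
r,k=rect(m);print(r,ray("wrist",cv2.boxPoints(r),20,c)[:,:2].round(0).tolist())
```

```text
((253.5, 224.5), (43.0, 41.0), 90.0) [ 233  203   42   44 1805]
panel [ 485.9483107  -295.70588622   68.        ]
corners [[454.6, -307.9], [469.9, -266.1], [518.8, -283.0], [502.8, -326.7]]
95 234 286 100 234 277 105 234 278 110 234 285 115 234 276 120 234 276 125 234 276 130 234 284 135 234 275 140 234 275 145 234 275 stem yaw -23.698022092837 [[ 359.48223266 -242.41067677   68.        ]
 [ 403.51326809 -264.28807871   68.        ]]
yaw panel-stem -21.573250365074067
((257.0, 151.0), (208.0, 106.0), 90.0) [[294.0, -282.0], [333.0, -175.0], [571.0, -248.0], [523.0, -379.0]]
```

Run:
```python
from h import *
import pickle
c=pickle.load(open("c1.pkl","rb"))
q=ray("wrist",[[257,60],[253.5,225]],68,c);d=q[1]-q[0];print(q,np.hypot(*d[:2]),np.degrees(np.arctan2(d[1],d[0])))
q=ray("wrist",[[214,71],[299,71],[217,240],[291,240]],22,c);a=q[:2].mean(0);b=q[2:].mean(0);d=b-a;print((a+b)/2,np.degrees(np.arctan2(d[1],d[0])))
q=ray("wrist",[[232,168],[285,166]],60,c);print("btn",q.mean(0))
for y in(-19.5,-20.5,-21.5):
  u=np.array([np.cos(np.radians(y)),np.sin(np.radians(y))]);t=np.array([485.9,-295.7])-(167-107)*u;print(y,t,goto([*t,120],[np.pi,0,np.pi+np.radians(y)]))
```

```text
[[ 328.77405922 -234.35314634   68.        ]
 [ 486.51255907 -295.91345907   68.        ]] 169.3254453357486 -21.319117999955463
[ 430.08068858 -273.36520389   22.        ] -20.93957620616429
btn [ 428.30689985 -268.86665025   60.        ]
-19.5 [ 429.34151053 -275.67158845] (array([  0.3,  -3.3, 110.1]), array([ 0.001 , -0.0006, -0.0077]))
-20.5 [ 429.69966865 -274.68755712] (array([  0.3,  -2.2, 110.1]), array([ 0.001 , -0.0006,  0.0097]))
-21.5 [ 430.07494592 -273.7099264 ] (array([  0.3,  -1.2, 110.1]), array([ 0.001 , -0.0006,  0.0272]))
```

Request:
{"api": "play_rows", "payload": {"deltas": [0,-2,40,0,0,0.016,1,0,-2,90,0,0,0.016,1,0,-2,130,0,0,0.016,1,0,-2,160,0,0,0.016,1,0,-2,180,0,0,0.016,1,0,-2,190,0,0,0.016,1,0,-2,190,0,0,0.016,1,0,-2,190,0,0,0.016,0.75,0,-2,190,0,0,0.016,0.75,0,-2,190,0,0,0.016,0.75]}}

```text
clock: 3.78
eef_pos: [430.0, -276.4, 40.8]
tool_rot: [-3.141, 0.001, 2.776]
force: [0.2, 0.3, 0.6]
width: 63.8
gripper_force: 0.0
```

Run:
```python
from h import *
a=get_image("wrist")[:,:,::-1];cv2.imwrite("pics/w2.png",a)
```

```text
(no output)
```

View pics/w2.png

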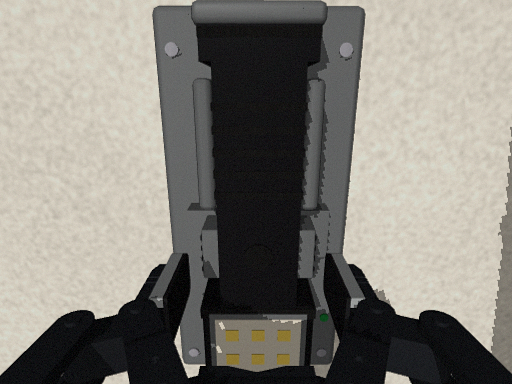

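Wrist view: the stem runs down the centre. The buttons are at (210,245) and (308,250), and the half-closed fingertips are either side at (175,280) and (345,280). I'll check the alignment by projection.

Run:
```python
from h import *
s=read_state();A=R.from_euler('xyz',s['tool_rot']);c=camera_info("wrist")
for w in((11,32,-3),(-11,32,-3),(11,-32,-3),(-11,-32,-3)): print("tip",w,proj("wrist",s['eef_pos']+A.apply(w),c).round())
# stem mid-line from the four button top corners & stem edges at z=68/63
q=ray("wrist",[[213,150],[303,150],[216,200],[301,200]],68,c)
print("stem in tool",[(A.inv().apply(x-s['eef_pos'])).round(1).tolist() for x in q])
q=ray("wrist",[[202,228],[317,228],[203,278],[317,278]],63,c)
print("btn outer top in tool",[(A.inv().apply(x-s['eef_pos'])).round(1).tolist() for x in q])
q=ray("wrist",[[205,308],[313,308]],68,c);print("head",[(A.inv().apply(x-s['eef_pos'])).round(1).tolist() for x in q])
```

```text
tip (11, 32, -3) [[312. 223.]]
tip (-11, 32, -3) [[310. 258.]]
tip (11, -32, -3) [[198. 223.]]
tip (-11, -32, -3) [[200. 258.]]
stem in tool [[56.5, -18.5, -27.3], [56.5, 21.7, -27.3], [32.9, -18.1, -27.3], [32.9, 21.9, -27.3]]
btn outer top in tool [[16.4, -26.3, -22.3], [16.4, 31.2, -22.3], [-12.3, -27.3, -22.3], [-12.3, 32.9, -22.3]]
head [[-27.3, -26.3, -27.3], [-27.4, 30.8, -27.3]]
```

Request:
{"api": "play_rows", "payload": {"deltas": [0,2,0,0,0,0,0.75,0,2,0,0,0,0,0.7,0,2,0,0,0,0,0.65,0,2,0,0,0,0,0.62,0,2,0,0,0,0,0.62,0,2,0,0,0,0,0.62]}}

```text
clock: 4.58
eef_pos: [430.4, -274.3, 40.3]
tool_rot: [-3.142, -0.0, 2.776]
force: [0.8, -0.5, -0.5]
width: 53.1
gripper_force: 0.0
```

Request:
{"api": "play_rows", "payload": {"deltas": [0,0,0,0,0,0,0.58,0,0,0,0,0,0,0.56,0,0,0,0,0,0,0.55,0,0,0,0,0,0,0.55]}}

```text
clock: 5.08
eef_pos: [430.4, -274.3, 40.3]
tool_rot: [3.142, -0.0, 2.776]
force: [-0.4, -0.3, 0.5]
width: 47.0
gripper_force: 0.0
```

Request:
{"api": "play_rows", "payload": {"deltas": [0,0,0,0,0,0,0.52,0,0,0,0,0,0,0.48,0,0,0,0,0,0,0.4,0,0,0,0,0,0,0.2,0,0,0,0,0,0,0,0,0,0,0,0,0,0]}}

```text
clock: 5.82
eef_pos: [430.4, -274.3, 40.3]
tool_rot: [3.142, 0.0, 2.776]
force: [0.1, -0.1, -0.2]
width: 0.0
gripper_force: 0.0
```

Run:
```python
from h import *
a=get_image("wrist")[:,:,::-1];b=get_image("top")[:,:,::-1];o=np.hstack([a[100:],cv2.resize(b[130:250,310:400],(213,284))]);cv2.imwrite("pics/w3.png",o)
```

```text
(no output)
```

View pics/w3.png

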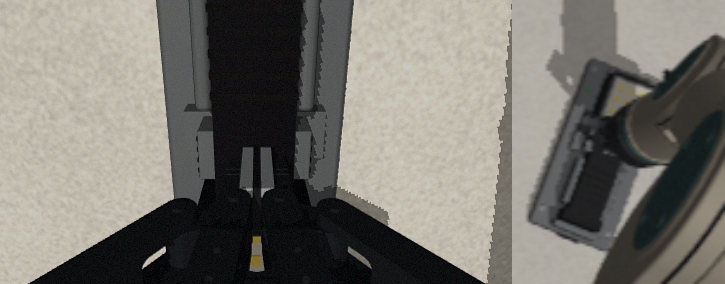

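Surprise: the fingers are shut above the lamp, with the tips at about (257,247) in full-frame pixels, and the lamp hasn't moved. I'll measure where the tips really are in the tool frame.

Run:
```python
from h import *
s=read_state();A=R.from_euler('xyz',s['tool_rot']);c=camera_info("wrist");print(s['eef_pos'],s['width'],np.array(c['T']).round(2).tolist())
for z in(0,-10,-20,-30,-40): print(z,proj("wrist",[s['eef_pos']+A.apply((x,y,z)) for x,y in((11,0),(-11,0),(11,8),(0,0))],c).round().tolist())
# full-open / 63.8 pictures: pad inner separation
for z in(0,-15,-30,-45):print(z,proj("wrist",[s['eef_pos']+A.apply((11,y,z)) for y in(-31.9,31.9)],c).round().tolist())
```

```text
[ 430.40452786 -274.2629307    40.28220739] 0.20047688082500079 [[0.36, 0.89, 0.3, 353.92], [0.93, -0.34, -0.11, -244.23], [0.0, 0.32, -0.95, 212.86], [0.0, 0.0, 0.0, 1.0]]
0 [[255.0, 221.0], [255.0, 255.0], [269.0, 221.0], [255.0, 239.0]]
-10 [[255.0, 228.0], [255.0, 264.0], [270.0, 228.0], [255.0, 246.0]]
-20 [[255.0, 236.0], [255.0, 274.0], [270.0, 236.0], [255.0, 255.0]]
-30 [[255.0, 245.0], [255.0, 284.0], [271.0, 245.0], [255.0, 265.0]]
-40 [[255.0, 255.0], [255.0, 296.0], [272.0, 255.0], [255.0, 276.0]]
0 [[199.0, 221.0], [311.0, 221.0]]
-15 [[194.0, 232.0], [315.0, 232.0]]
-30 [[189.0, 245.0], [321.0, 245.0]]
-45 [[182.0, 260.0], [327.0, 260.0]]
```

Run:
```python
import cv2,numpy as np
a=cv2.imread("pics/w2.png")[220:384,100:420];b=cv2.imread("pics/w3.png")[110:284,130:380]
cv2.imwrite("pics/w4.png",cv2.convertScaleAbs(np.hstack([cv2.resize(a,(440,300)),cv2.resize(b,(360,300))]),alpha=2.5))
```

```text
(no output)
```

View pics/w4.png

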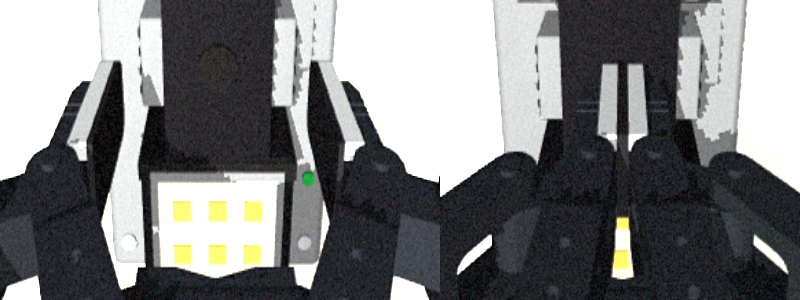

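The tips really sit about 30 mm behind the reported TCP: the front edge at row 247 projects to tool z ≈ -31, and they cleared the 68 mm lamp top at TCP z = 40. The fingers also sit about 1 mm to +y of the lamp. I'll open, shift, lower by 29 mm and re-check.

Request:
{"api": "play_rows", "payload": {"deltas": [0,0,-10,0,0,0,1,0,0,-10,0,0,0,1,0,0,-10,0,0,0,1,0,-1,-10,0,0,0,1,0,-1,-10,0,0,0,1,0,-1,0,0,0,0,1,0,-1,15,0,0,0,1,0,-1,25,0,0,0,1,0,-1,29,0,0,0,1,0,-1,29,0,0,0,0.78]}}

```text
clock: 7.18
eef_pos: [429.8, -275.1, 10.8]
tool_rot: [3.141, -0.001, 2.776]
force: [0.6, 0.0, 0.3]
width: 70.2
gripper_force: 0.0
```

Request:
{"api": "play_rows", "payload": {"deltas": [0,0,0,0,0,0,0.72,0,0,0,0,0,0,0.68,0,0,0,0,0,0,0.64,0,0,0,0,0,0,0.62,0,0,0,0,0,0,0.62]}}

```text
clock: 7.8
eef_pos: [430.4, -275.5, 11.9]
tool_rot: [-3.141, 0.001, 2.776]
force: [-1.1, 1.3, 6.0]
width: 52.9
gripper_force: 5.1
```

Request:
{"api": "play_rows", "payload": {"deltas": [0,0,0,0,0,0,0.58,0,0,0,0,0,0,0.55,0,0,0,0,0,0,0.54,0,0,0,0,0,0,0.54]}}

```text
clock: 8.3
eef_pos: [430.5, -275.6, 12.3]
tool_rot: [-3.141, 0.002, 2.775]
force: [-1.1, 0.5, 10.0]
width: 46.3
gripper_force: 7.8
```

Request:
{"api": "play_rows", "payload": {"deltas": [0,0,-1,0,0,0,0.52,0,0,-1,0,0,0,0.5,0,0,-1,0,0,0,0.4,0,0,-1,0,0,0,0.4,0,0,-1,0,0,0,0.4]}}

```text
clock: 8.93
eef_pos: [430.4, -275.6, 13.9]
tool_rot: [-3.141, 0.002, 2.776]
force: [-1.9, 1.2, 18.6]
width: 40.1
gripper_force: 59.1
```

Request:
{"api": "play_rows", "payload": {"deltas": [0,0,-2,0,0,0,0.4,0,0,-3,0,0,0,0.4,0,0,-4,0,0,0,0.4,0,0,-4,0,0,0,0.4]}}

```text
clock: 9.43
eef_pos: [429.8, -275.0, 15.9]
tool_rot: [3.141, -0.001, 2.776]
force: [0.2, 0.5, -3.5]
width: 40.1
gripper_force: 60.7
```

Request:
{"api": "play_rows", "payload": {"deltas": [0,0,-4,0,0,0,0.4,0,0,-8,0,0,0,0.4,0,0,-15,0,0,0,0.4,0,0,-25,0,0,0,0.4,0,0,-40,0,0,0,0.4,0,0,-65,0,0,0,0.4,0,0,-95,0,0,0,0.4,0,0,-110,0,0,0,0.4,0,0,-110,0,0,0,0.4,0,0,-110,0,0,0,0.4]}}

```text
clock: 10.68
eef_pos: [429.4, -274.7, 125.6]
tool_rot: [3.141, -0.002, 2.776]
force: [-0.2, 0.3, -3.3]
width: 39.8
gripper_force: 61.4
```

Run:
```python
from h import *
s=read_state();print(s['eef_pos'],s['torque'])
a=get_image("side")[:,:,::-1];b=get_image("wrist")[:,:,::-1];cv2.imwrite("pics/w5.png",np.hstack([cv2.resize(a,(400,300)),cv2.resize(b,(400,300))]))
# mat centre (483,17); TCP over lamp x=107; lamp centre 100 at mat centre shifted 10 toward base
print(goto([485,10,130],[np.pi,0,np.pi-np.radians(17)]))
```

```text
[ 429.4369025  -274.69444604  125.59865436] [ 0.09543543  0.02012834 -0.05874479]
(array([ 49.8, 285.8,  -4.5]), array([ 0.0004, -0.0023, -0.0691]))
```

View pics/w5.png

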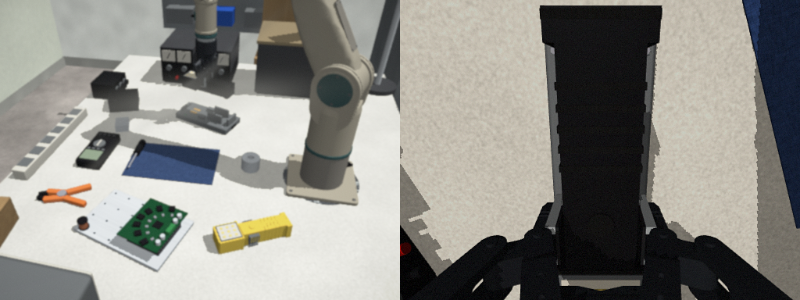

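The lamp is out of the dock and held level in the fingers: side view at (205,60), wrist view with the foot at the top (600,25). On to the mat.

Request:
{"api": "play_rows", "payload": {"deltas": [5,40,-5,0,0,0,0.4,15,90,-5,0,0,-0.02,0.4,25,140,-5,0,0,-0.04,0.4,33,190,-5,0,0,-0.06,0.4,42,235,10,0,0,-0.087,0.4,47,270,30,0,0,-0.087,0.4,50,286,55,0,0,-0.087,0.4,50,286,85,0,0,-0.087,0.4,50,286,105,0,0,-0.087,0.4,50,286,115,0,0,-0.087,0.4]}}

```text
clock: 12.02
eef_pos: [484.6, 9.7, 9.6]
tool_rot: [-3.141, -0.003, 2.863]
force: [-0.3, 0.3, -3.0]
width: 39.8
gripper_force: 61.5
```

Request:
{"api": "play_rows", "payload": {"deltas": [0,0,0,0,0,0,0.4,0,0,0,0,0,0,0.4]}}

```text
clock: 12.28
eef_pos: [486.2, 9.7, 11.8]
tool_rot: [3.141, 0.001, 2.863]
force: [-0.5, 0.8, -3.4]
width: 39.6
gripper_force: 61.5
```

Lower to contact in small steps.

Request:
{"api": "play_rows", "payload": {"deltas": [0,0,5,0,0,0,0.4,0,0,10,0,0,0,0.4,0,0,14,0,0,0,0.4,0,0,16,0,0,0,0.4,0,0,16,0,0,0,0.4]}}

```text
clock: 12.9
eef_pos: [485.5, 9.7, -4.9]
tool_rot: [-3.141, -0.0, 2.863]
force: [0.2, -0.6, -3.2]
width: 39.8
gripper_force: 61.5
```

Request:
{"api": "play_rows", "payload": {"deltas": [0,0,1,0,0,0,0.4,0,0,2,0,0,0,0.4,0,0,3,0,0,0,0.4,0,0,3,0,0,0,0.4]}}

```text
clock: 13.4
eef_pos: [485.8, 9.8, -6.8]
tool_rot: [3.141, 0.0, 2.863]
force: [-2.0, 0.4, 8.6]
width: 39.9
gripper_force: 64.7
```

Request:
{"api": "play_rows", "payload": {"deltas": [0,0,-1,0,0,0,0.5,0,0,-1,0,0,0,0.7,0,0,-1,0,0,0,1,0,0,-1,0,0,0,1,0,0,-1,0,0,0,1,0,0,-20,0,0,0,1,0,0,-60,0,0,0,1,0,0,-110,0,0,0,1,0,0,-140,0,0,0,1,0,0,-140,0,0,0,1]}}

```text
clock: 14.65
eef_pos: [487.4, 9.8, 134.4]
tool_rot: [3.14, 0.005, 2.863]
force: [0.3, 0.5, -0.6]
width: 85.4
gripper_force: 0.0
```

Run:
```python
from h import *
import pickle
s=read_state();c=camera_info("wrist");b=get_image("wrist")[:,:,::-1];pickle.dump(c,open("c2.pkl","wb"));cv2.imwrite("pics/w6.png",b)
print(s['eef_pos'],s['qpos'].round(2))
```

```text
[487.42624368   9.83743695 134.44362204] [-0.22  0.5   0.2   2.04 -0.17  0.61  1.39]
```

View pics/w6.png

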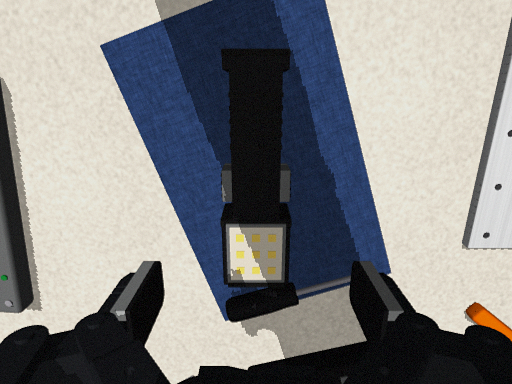

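The lamp lies flat on the mat, aligned with the tool, with its panel at about (256,254). The screwdriver is just past the head at (262,300), still clear. Next I'll compute the tilted re-grasp on the head and the standing pose.

```bash
cat > plan.py <<'E'
from h import *
th=0.6; yl=np.radians(-15.95)
lx=np.array([np.cos(yl),np.sin(yl),0]);up=np.array([0,0,1.])
O=np.array([485.5,9.8,3])-107*lx           # lamp origin on mat
def toolrot(tilt,yaw): return R.from_euler('xyz',[np.pi,0,np.pi+yaw])*R.from_rotvec([0,tilt,0])
def rel(pos,rot):
    s=read_state();A=R.from_euler('xyz',s['tool_rot']);return A.inv().apply(pos-s['eef_pos']).round(1),(A.inv()*rot).as_rotvec().round(3)
B=53
Rg=toolrot(th,yl);tz=Rg.apply([0,0,1]);G=O+158*lx+25*up;Tg=G+B*tz
E
python3 - <<'E'
from plan import *
import pickle
c=pickle.load(open("c2.pkl","rb"));print(ray("wrist",[[256.5,253.5]],47,c),O+167*lx,"foot",ray("wrist",[[256,50]],47,c),O)
print("scr",ray("wrist",[[245,292],[300,287]],15,c)[:,:2],(O+200*lx)[:2])
print("grasp",Tg,rel(Tg,Rg),"pre",rel(Tg-90*tz,Rg))
E
```

```text
[[542.551304    -4.51497851  47.        ]] [543.19011213  -6.68790351   3.        ] foot [[382.94796243  40.79584509  47.        ]] [382.61930003  39.20342793   3.        ]
scr [[599.14797147 -33.09982082]
 [609.18375073  23.56911321]] [574.9196738  -15.75625045]
grasp [505.76264126   4.00891273 -15.74278759] (array([-20.1,  -0.4, 148.8]), array([0.001, 0.602, 0.   ])) pre (array([-71.1,  -0.3,  74.6]), array([0.001, 0.602, 0.   ]))
```

Request:
{"api": "play_rows", "payload": {"deltas": [-20,1,15,0,0.15,0,1,-40,1,30,0,0.3,0,1,-55,1,50,0,0.45,0,1,-71,1,75,0,0.6,0,1,-71,1,75,0,0.6,0,1,-71,1,75,0,0.6,0,1]}}

```text
clock: 15.45
eef_pos: [552.8, -8.6, 56.1]
tool_rot: [-3.141, -0.603, 2.862]
force: [-0.1, -0.3, 0.6]
width: 85.0
gripper_force: 0.0
```

Run:
```python
from plan import *
s=read_state();print(s['eef_pos'],s['qpos'].round(2),rel(Tg,Rg))
```

```text
[552.78721037  -8.60544201  56.05796908] [-0.01  1.03  0.13  1.28 -0.22  1.44  1.48] (array([-0.6, -0.8, 86.7]), array([ 0.   , -0.003, -0.001]))
```

Request:
{"api": "play_rows", "payload": {"deltas": [0,0,30,0,0,0,1,0,0,60,0,0,0,1,0,0,78,0,0,0,1,0,0,86,0,0,0,1,0,0,86,0,0,0,1,0,0,86,0,0,0,0.8,0,0,86,0,0,0,0.74,0,0,86,0,0,0,0.7,0,0,86,0,0,0,0.7,0,0,86,0,0,0,0.7]}}

```text
clock: 16.7
eef_pos: [508.2, 3.9, -13.2]
tool_rot: [-3.141, -0.599, 2.863]
force: [1.8, -1.2, 5.3]
width: 60.2
gripper_force: 8.3
```

Request:
{"api": "play_rows", "payload": {"deltas": [0,0,0,0,0,0,0.6,0,0,0,0,0,0,0.5,0,0,0,0,0,0,0.5,0,0,0,0,0,0,0.5]}}

```text
clock: 17.2
eef_pos: [508.2, 3.9, -13.1]
tool_rot: [-3.141, -0.599, 2.863]
force: [2.3, -1.7, 6.9]
width: 59.3
gripper_force: 65.3
```

Run:
```python
from plan import *
s=read_state();A=R.from_euler('xyz',s['tool_rot']);print(s['eef_pos'],s['qpos'].round(2))
# lift vector 130 mm up in tool axes
print("up130",A.inv().apply([0,0,130]).round(1))
```

```text
[508.24416131   3.89376446 -13.05635858] [-0.02  1.07  0.12  1.44 -0.24  1.24  1.5 ]
up130 [  73.3   -0.  -107.4]
```

Request:
{"api": "play_rows", "payload": {"deltas": [6,0,-8,0,0,0,0.5,17,0,-25,0,0,0,0.5,40,0,-58,0,0,0,0.5,65,0,-95,0,0,0,0.5,90,0,-131,0,0,0,0.5,113,0,-165,0,0,0,0.5,113,0,-165,0,0,0,0.5]}}

```text
clock: 18.08
eef_pos: [509.3, 4.5, 189.8]
tool_rot: [3.139, -0.593, 2.864]
force: [-0.7, -1.1, -4.8]
width: 59.4
gripper_force: 65.8
```

```bash
cat >> plan.py <<'E'
# plate frame; 158/25 lamp grasp point; standing target
yp=np.radians(-16.2);px=np.array([np.cos(yp),np.sin(yp),0]);py=np.array([-px[1],px[0],0]);PC=np.array([504,317,0.])
def stand(xp,yq,h):  # lamp origin at plate (xp,yq), foot at height h
    Rs=toolrot(th-np.pi/2,yp); Gs=PC+xp*px+yq*py+np.array([0,0,h])+158*up+25*(-px)
    return Gs+B*Rs.apply([0,0,1]),Rs
E
python3 - <<'E'
from plan import *
s=read_state();print(s['eef_pos'],s['qpos'].round(2),s['force'])
T,Rs=stand(85,-5,40);print(T,rel(T,Rs))
# intermediate: mid tilt, mid position
Gm=np.array([520,150,260.]);Rm=toolrot(th-0.8,yp);print(rel(Gm+B*Rm.apply([0,0,1]),Rm))
T,Rs=stand(85,-5,90);print(rel(T,Rs))
E
```

```text
[509.31307337   4.52311785 189.78373397] [-0.04  0.81  0.14  1.38 -0.21  1.55  1.45] [-0.66990073 -1.12437374 -4.76578352]
[602.22858833 283.25521652 168.07394891] (array([-22.9, 293.5,  11.4]), array([ 0.003, -1.564,  0.004]))
(array([ 26. , 142.8,  -4.2]), array([ 0.001, -0.793,  0.004]))
(array([  5. , 293.6, -30.1]), array([ 0.003, -1.564,  0.004]))
```

Request:
{"api": "play_rows", "payload": {"deltas": [5,25,-1,0,-0.15,0,0.5,10,55,-2,0,-0.31,0,0.5,15,85,-3,0,-0.47,0,0.5,20,115,-4,0,-0.63,0,0.5,25,143,-4,0,-0.79,0,0.5,20,175,-10,0,-0.95,0,0.5,15,205,-15,0,-1.11,0,0.5,12,235,-20,0,-1.27,0,0.5,8,265,-25,0,-1.42,0,0.5,5,293,-30,0,-1.564,0,0.5]}}

```text
clock: 19.32
eef_pos: [589.2, 245.2, 208.1]
tool_rot: [-3.108, 0.74, 2.858]
force: [-0.0, 0.6, -4.0]
width: 59.2
gripper_force: 66.5
```

Request:
{"api": "play_rows", "payload": {"deltas": [0,0,0,0,0,0,0.5,0,0,0,0,0,0,0.5]}}

```text
clock: 19.58
eef_pos: [589.1, 244.8, 207.7]
tool_rot: [-3.106, 0.737, 2.861]
force: [-0.5, -0.5, -2.3]
width: 59.3
gripper_force: 66.8
```

Run:
```python
from plan import *
s=read_state();print(s['eef_pos'],s['tool_rot'],s['qpos'].round(2),s['force'])
T,Rs=stand(85,-5,40);print(T,rel(T,Rs))
a=get_image("side")[:,:,::-1];b=get_image("top")[:,:,::-1]
cv2.imwrite("pics/w7.png",np.hstack([cv2.resize(a[120:384,40:300],(500,508)),cv2.resize(b[90:250,100:230],(300,369))[:369].copy() if 0 else cv2.copyMakeBorder(cv2.resize(b[90:250,100:230],(300,369)),0,139,0,0,0)]))
```

```text
[589.11843434 244.7605162  207.74475278] [-3.10615735  0.73748615  2.86061809] [-1.32  0.66  0.77  2.09  0.89  0.25 -0.31] [-0.48943735 -0.54679601 -2.31447108]
[602.22858833 283.25521652 168.07394891] (array([25.3, 41.7, 29.2]), array([-0.034, -0.233,  0.005]))
```

View pics/w7.png

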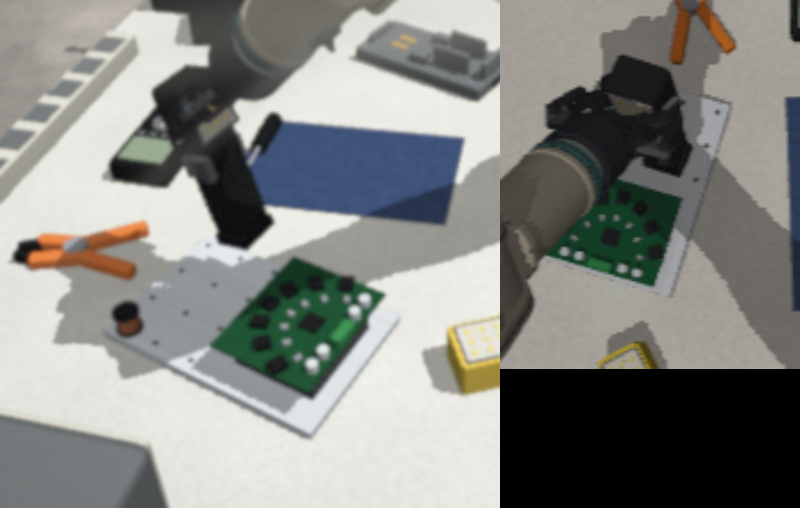

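Joint 6 has hit its lower limit (0.25), so the lamp hangs about 13° short of upright: the side view shows it leaning at (235,185) above the bare end. I'll fit the arm's geometry from the logged poses and find a standing place and heading inside the joint ranges.

```bash
cat > kin.py <<'E'
from plan import *
from scipy.optimize import least_squares
data=[([-1.25679,.62935,.03842,1.51838,-.02699,.99628,-.02],[240.69,603.05,200.38],[-3.1397,0,2.7618]),
([-.22,.5,.2,2.04,-.17,.61,1.39],[487.4,9.8,134.4],[3.14,.005,2.863]),
([-.01,1.03,.13,1.28,-.22,1.44,1.48],[552.8,-8.6,56.06],[-3.141,-.603,2.862]),
([-.02,1.07,.12,1.44,-.24,1.24,1.5],[508.2,3.9,-13.06],[-3.141,-.599,2.863]),
([-.04,.81,.14,1.38,-.21,1.55,1.45],[509.3,4.5,189.8],[3.139,-.593,2.864]),
([-1.32,.66,.77,2.09,.89,.25,-.31],[589.1,244.8,207.7],[-3.106,.737,2.861])]
def fk(q,L,sg):
    h,a,b,c,o1,o7=L;Z=np.array([0,0,1.]);Y=lambda t:R.from_rotvec([0,t,0]);Zr=lambda t:R.from_rotvec([0,0,t])
    A=Zr(sg[0]*q[0]+o1)*Y(q[1]);p=h*Z+a*A.apply(Z);A=A*Zr(sg[1]*q[2])*Y(q[3]);p=p+b*A.apply(Z)
    A=A*Zr(sg[2]*q[4])*Y(q[5]);p=p+c*A.apply(Z);return p,A*Zr(sg[3]*q[6]+o7)
def res(L,sg):
    o=[]
    for q,p,r in data:
        P,A=fk(q,L,sg);o+=list(P-p)+list(300*(R.from_euler('xyz',r).inv()*A).as_rotvec())
    return np.array(o)
def fit():
    import itertools;best=None
    for sg in itertools.product((1,-1),repeat=4):
        for o7 in(-1.57,1.57,0,3):
            f=least_squares(res,[300,420,320,300,0,o7],args=(sg,))
            if best is None or f.cost<best[0]:best=(f.cost,f.x,sg)
    return best
E
python3 - <<'E'
from kin import *
c,L,sg=fit();print(c,L.round(3),sg,np.abs(res(L,sg)).max());np.save("L.npy",np.r_[L,sg])
E
```

```text
281.1319684981843 [ 3.40801e+02  5.65087e+02  3.81030e+02  3.88894e+02 -4.70000e-02
 -4.75400e+00] (-1, -1, -1, -1) 9.486828171730732
```

```bash
cat > ik.py <<'E'
from kin import *
v=np.load("L.npy");L,sg=v[:6],v[6:]
lo=np.array([-3.06,-.37,-1.25,.18,-1.1,.23,-2.94])+.07;hi=np.array([3.06,2.12,1.32,2.47,4.24,1.98,2.94])-.07
def stand2(xp,yq,yaw,h,th):
    d=np.array([np.cos(yaw),np.sin(yaw),0]);Rs=toolrot(th-np.pi/2,yaw)
    G=PC+xp*px+yq*py+(h+158)*up-25*d;return G+B*Rs.apply([0,0,1]),Rs
def ik(T,Rs,q0):
    f=least_squares(lambda q:np.r_[fk(q,L,sg)[0]-T,300*(Rs.inv()*fk(q,L,sg)[1]).as_rotvec()],np.clip(q0,lo+.01,hi-.01),bounds=(lo,hi));return f
E
timeout 500 python3 - <<'E'
from ik import *
seeds=[[-1.32,.66,.77,2.09,.89,.4,-.31],[-.2,.66,-.77,2.09,-.8,.4,.3],[-.6,.9,.1,1.5,.2,.4,0.9],[-1.3,.9,1,1.8,2.5,1.0,-2]]
out=[]
for th in(.6,.75,.9):
  for xp in(45,80,115):
    for yq in(-50,0,45):
      for dy in(-20,0,15,30):
        yaw=yp+np.radians(dy)
        d=np.array([np.cos(yaw),np.sin(yaw),0]);ly=np.array([-d[1],d[0],0])
        by=(PC-70*px-(PC+xp*px+yq*py))@ly
        if abs(by)>65: continue
        T,Rs=stand2(xp,yq,yaw,10,th)
        b=min((ik(T,Rs,q) for q in seeds),key=lambda f:f.cost);out.append((th,b.cost**.5,xp,yq,dy,round(by),b.x.round(2).tolist()))
for t in(.6,.75,.9):
  for o in sorted([o for o in out if o[0]==t],key=lambda o:o[1])[:5]:print(o)
E
```

```text
(0.6, np.float64(4.119672380816219e-11), 45, 45, 30, 19, [-1.06, 0.82, 0.32, 2.4, 2.76, 0.91, -1.89])
(0.6, np.float64(1.1947319032963597e-10), 80, 0, -20, -51, [-1.47, 1.03, 0.8, 1.87, 0.68, 0.5, -0.65])
(0.6, np.float64(4.737298451141327e-10), 80, 45, 0, -45, [-1.47, 0.98, 0.76, 2.04, 1.66, 0.31, -1.39])
(0.6, np.float64(5.989822076483318e-10), 115, -50, 0, 50, [-1.22, 0.88, 0.57, 2.23, 2.19, 0.54, -1.8])
(0.6, np.float64(1.1973153363800962e-09), 80, 0, 15, 39, [-1.21, 0.85, 0.51, 2.33, 2.55, 0.7, -1.97])
(0.75, np.float64(6.9970951922456715e-12), 45, 45, 15, -14, [-1.07, 0.72, 0.2, 2.2, 2.1, 0.58, -1.43])
(0.75, np.float64(8.113226959003499e-12), 115, 0, 15, 48, [-1.0, 0.74, 0.38, 2.22, 2.51, 0.49, -1.72])
(0.75, np.float64(1.2729849653188894e-11), 80, 45, 30, 36, [-0.5, 0.73, -0.35, 2.27, 2.41, 0.81, -1.21])
(0.75, np.float64(6.876167083282773e-11), 115, 45, 15, 4, [-1.09, 0.77, 0.44, 2.12, 2.38, 0.4, -1.64])
(0.75, np.float64(7.88142363321413e-11), 115, -50, 0, 50, [-1.09, 0.76, 0.45, 2.18, 2.03, 0.43, -1.51])
(0.9, np.float64(2.3134305684899034e-13), 45, 0, 30, 57, [-1.13, 0.7, 0.64, 2.32, 3.43, 0.42, -2.37])
(0.9, np.float64(3.7914040768790774e-11), 45, -50, -20, 8, [-1.23, 0.75, 0.52, 2.01, 0.76, 0.47, -0.6])
(0.9, np.float64(4.75736818179819e-11), 80, -50, -20, -4, [-1.19, 0.77, 0.55, 1.96, 0.71, 0.44, -0.49])
(0.9, np.float64(5.0085660159253775e-11), 80, 0, 0, 0, [-0.86, 0.68, 0.04, 2.05, 1.49, 0.56, -0.92])
(0.9, np.float64(2.411752714868381e-10), 115, -50, 0, 50, [-0.95, 0.68, 0.34, 2.12, 1.69, 0.33, -1.06])
```

Run:
```python
from ik import *
s=read_state()
for dy in(-14,-18,-22):
  for h in(80,12):
    T,Rs=stand2(80,-10,yp+np.radians(dy),h,th);f=ik(T,Rs,s['qpos']);print(dy,h,f.cost**.5,f.x.round(2),rel(T,Rs))
```

```text
-14 80 0.0035896795113748085 [-1.46  0.85  0.77  1.97  0.95  0.51 -0.74] (array([ 4. , 31.5, -3.8]), array([ 0.151, -0.229,  0.163]))
-14 12 5.1833006173807045e-08 [-1.5   1.02  0.85  1.98  0.9   0.35 -0.8 ] (array([49.8, 33.2, 46.4]), array([ 0.151, -0.229,  0.163]))
-18 80 0.00012516813277446793 [-1.46  0.87  0.77  1.91  0.81  0.57 -0.65] (array([ 4.3, 30.3, -4. ]), array([ 0.204, -0.227,  0.209]))
-18 12 9.218411606059745e-05 [-1.5   1.04  0.86  1.93  0.68  0.42 -0.64] (array([50.1, 31.9, 46.2]), array([ 0.204, -0.227,  0.209]))
-22 80 8.183791247421446e-05 [-1.43  0.88  0.74  1.85  0.73  0.66 -0.61] (array([ 4.6, 29. , -4.3]), array([ 0.256, -0.226,  0.255]))
-22 12 0.00023673933988935575 [-1.42  0.99  0.72  1.87  0.77  0.58 -0.74] (array([50.4, 30.7, 46. ]), array([ 0.256, -0.226,  0.255]))
```

Request:
{"api": "play_rows", "payload": {"deltas": [1,8,-1,0.07,0,0.07,0.5,2,16,-2,0.14,-0.03,0.14,0.5,3,24,-3,0.2,-0.08,0.2,0.5,4,30,-4,0.204,-0.16,0.209,0.5,4,30,-4,0.204,-0.227,0.209,0.5,4,30,-4,0.204,-0.227,0.209,0.5,4,30,-4,0.204,-0.227,0.209,0.5,4,30,-4,0.204,-0.227,0.209,0.5]}}

```text
clock: 20.68
eef_pos: [594.7, 275.1, 209.3]
tool_rot: [3.137, 0.97, 2.541]
force: [0.2, -0.2, -3.7]
width: 59.3
gripper_force: 67.0
```

Run:
```python
from ik import *
s=read_state();print(s['qpos'].round(2))
for h in(80,40,16):
    T,Rs=stand2(80,-10,yp+np.radians(-18),h,th);print(rel(T,Rs))
```

```text
[-1.46  0.89  0.8   1.91  0.75  0.57 -0.58]
(array([ 1.4, -1.1,  0.1]), array([ 0.002, -0.001, -0.002]))
(array([34.4, -1.2, 22.7]), array([ 0.002, -0.001, -0.002]))
(array([54.2, -1.3, 36.3]), array([ 0.002, -0.001, -0.002]))
```

Request:
{"api": "play_rows", "payload": {"deltas": [15,-1,9,0,0,0,0.5,30,-1,19,0,0,0,0.5,42,-1,27,0,0,0,0.5,48,-1,31,0,0,0,0.5,51,-1,34,0,0,0,0.5,51,-1,34,0,0,0,0.5,51,-1,34,0,0,0,0.5]}}

```text
clock: 21.55
eef_pos: [593.1, 275.7, 147.6]
tool_rot: [3.139, 0.972, 2.545]
force: [-0.4, -0.2, -3.4]
width: 59.2
gripper_force: 67.1
```

Run:
```python
from ik import *
s=read_state();print(s['qpos'].round(2),s['torque'],s['force'])
for h in(20,12):
    T,Rs=stand2(80,-10,yp+np.radians(-18),h,th);print(rel(T,Rs))
# lean check: stem edges, side camera; expected projections of the lamp's back/front bottom edge
T,Rs=stand2(80,-10,yp+np.radians(-18),20,th)
d=np.array([np.cos(yp-np.radians(18)),np.sin(yp-np.radians(18)),0]);ly=np.array([-d[1],d[0],0]);o=PC+80*px-10*py+20*up
c=camera_info("side");a=get_image("side");V=a.max(2)
for x in(20,40,60,80):
    e=proj("side",[o+x*up+y*ly-z*d for y in(-20,20) for z in(0,44)],c);r=int(round(e[:,1].mean()))
    row=V[r,100:260];xs=np.where(row<45)[0]+100;print(x,r,e[:,0].round().tolist(),xs.min() if len(xs) else None,xs.max() if len(xs) else None)
cv2.imwrite("pics/s8.png",a[:,:,::-1])
```

```text
[-1.46  1.01  0.81  1.93  0.75  0.47 -0.67] [0.83692639 1.23351741 0.03081611] [-0.43487819 -0.15627338 -3.40573755]
(array([-1. , -0.7,  0.6]), array([ 0.003,  0.001, -0.   ]))
(array([ 5.6, -0.7,  5.1]), array([ 0.003,  0.001, -0.   ]))
20 266 [151.0, 162.0, 136.0, 146.0] 137 222
40 260 [150.0, 161.0, 134.0, 145.0] 136 158
60 253 [149.0, 160.0, 133.0, 144.0] 135 157
80 246 [147.0, 159.0, 131.0, 142.0] 132 156
```

The lamp's edges in the side view match the predicted upright edges within 2–3 px, with the same slope. Lower to contact.

Request:
{"api": "play_rows", "payload": {"deltas": [1.6,0,1.1,0,0,0,0.5,3.3,0,2.3,0,0,0,0.5,4.1,0,2.9,0,0,0,0.5,4.9,0,3.4,0,0,0,0.5,4.9,0,3.4,0,0,0,0.5]}}

```text
clock: 22.22
eef_pos: [593.4, 275.4, 143.5]
tool_rot: [3.139, 0.974, 2.544]
force: [-6.7, 1.6, 9.3]
width: 58.9
gripper_force: 68.7
```

Request:
{"api": "play_rows", "payload": {"deltas": [-0.8,0,-0.6,0,0,0,0.5,-1.2,0,-0.8,0,0,0,0.5,-1.2,0,-0.8,0,0,0,0.5]}}

```text
clock: 22.6
eef_pos: [593.2, 275.6, 143.4]
tool_rot: [3.139, 0.972, 2.545]
force: [-3.7, 1.6, 6.8]
width: 59.3
gripper_force: 67.8
```

Request:
{"api": "play_rows", "payload": {"deltas": [-0.6,0,-0.4,0,0,0,0.5,-0.8,0,-0.6,0,0,0,0.5,-0.8,0,-0.6,0,0,0,0.5]}}

```text
clock: 22.98
eef_pos: [593.0, 275.8, 143.3]
tool_rot: [3.14, 0.971, 2.546]
force: [-0.0, 1.1, 0.3]
width: 59.4
gripper_force: 67.6
```

Request:
{"api": "play_rows", "payload": {"deltas": [0,0,0,0,0,0,0.66,0,0,0,0,0,0,0.69,0,0,0,0,0,0,0.7,0,0,0,0,0,0,0.71,0,0,0,0,0,0,0.72,0,0,0,0,0,0,0.74,0,0,0,0,0,0,0.78]}}

```text
clock: 23.85
eef_pos: [592.8, 275.6, 143.6]
tool_rot: [3.14, 0.971, 2.546]
force: [-0.4, 0.2, 0.2]
width: 66.8
gripper_force: 0.0
```

```bash
cat > chk.py <<'E'
from ik import *
d=np.array([np.cos(yp-np.radians(18)),np.sin(yp-np.radians(18)),0]);ly=np.array([-d[1],d[0],0]);o=PC+80*px-10*py+12*up
c=camera_info("side");a=get_image("side");V=a.max(2)
for x in(20,50,80,110):
    e=proj("side",[o+x*up+y*ly-z*d for y in(-20,20) for z in(0,44)],c);r=int(round(e[:,1].mean()))
    xs=np.where(V[r,115:175]<45)[0]+115;print(x,r,e[:,0].round().tolist(),xs.min() if len(xs) else None,xs.max() if len(xs) else None)
E
python3 chk.py; python3 -c "
from ik import *
s=read_state();print(s['force'],s['width'],s['qpos'].round(2))"
```

```text
20 269 [152.0, 163.0, 136.0, 147.0] 138 161
50 259 [150.0, 161.0, 134.0, 145.0] 136 158
80 249 [148.0, 159.0, 132.0, 143.0] 133 156
110 238 [146.0, 157.0, 129.0, 140.0] 121 157
[-0.31809319  0.24813001  0.78194385] 66.80355535400669 [-1.46  1.02  0.81  1.93  0.75  0.46 -0.68]
```

Request:
{"api": "play_rows", "payload": {"deltas": [0,0,0,0,0,0,0.9,0,0,0,0,0,0,1,0,0,0,0,0,0,1,0,0,-10,0,0,0,1,0,0,-25,0,0,0,1,0,0,-45,0,0,0,1,0,0,-70,0,0,0,1,0,0,-95,0,0,0,1,0,0,-120,0,0,0,1,0,0,-120,0,0,0,1]}}

```text
clock: 25.15
eef_pos: [509.6, 333.9, 211.8]
tool_rot: [3.136, 0.969, 2.546]
force: [-0.3, -0.0, -0.7]
width: 85.3
gripper_force: 0.0
```

```bash
python3 chk.py
python3 - <<'E'
from ik import *
a=get_image("wrist");c=camera_info("wrist")
hsv=cv2.cvtColor(a,cv2.COLOR_RGB2HSV)
d=np.array([np.cos(yp-np.radians(18)),np.sin(yp-np.radians(18)),0]);o=PC+80*px-10*py+12*up
print("expected panel",proj("wrist",[o+167*up-44*d],c).round(),"foot",proj("wrist",[o-22*d],c).round())
m=((hsv[:,:,2]>110)&(hsv[:,:,1]<80)).astype(np.uint8);n,l,st,ce=cv2.connectedComponentsWithStats(m)
for i in range(1,n):
    if st[i,4]>300:print(st[i],ce[i].round())
s=read_state();print(s['eef_pos'],s['qpos'].round(2))
E
```

```text
20 269 [152.0, 163.0, 136.0, 147.0] 138 161
50 259 [150.0, 161.0, 134.0, 145.0] 136 158
80 249 [148.0, 159.0, 132.0, 143.0] 140 156
110 238 [146.0, 157.0, 129.0, 140.0] 131 155
expected panel [[255. 201.]] foot [[255.  34.]]
[     0      0    512    384 102419] [259. 190.]
[ 223  168   65   69 3450] [255. 203.]
[510.58868778 331.14401088 211.3273299 ] [-1.61  0.87  0.75  1.9   0.66  0.73 -0.61]
```

```bash
python3 -c "
from cell import *
s=read_state();print(s['clock'],s['force'],abs(s['qd']).max());print(finish_job())"
```

```text
25.25 [-0.47365334 -0.03134081 -0.43635457] 0.016715554672439775
the job is handed in; nothing more can be done
None
```

The job is handed in at 25 s of the 64 s limit: by the camera checks, the lamp was unlocked with both buttons, laid on the mat and let go, then re-gripped, and it now stands free and upright on the bare end of the plate. Its panel is turned about 18° off the plate's axis, which leaves the board about 45 mm off straight ahead by calculation (limit 80 mm). No verdict came back when I handed it in.

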